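Click a peg into the utensil stand and hang the turner on it

ROBOT

A 6-joint arm with a two-finger parallel gripper is mounted at the origin on the work surface; the furniture and walls round the work are solid. World frame = base frame: x ahead of the robot, y to its left, z up, the work surface at z = 0. Lengths are in mm, angles in rad, forces in N, time in s.
With the tool pointing down it reaches from about 275 to 975 mm from the base axis. Payload 8.4 kg.
Tool frame: the origin (TCP) lies on the centre line of the jaws, within the pads' length; the fingertips stand 11 mm ahead of it and the grasp point (between the pads) lies 8 mm behind it; z points along the fingers, y is the line along which they close (so a half turn about z gives the same grasp; the last joint's range is limited). The gripper opens to 92 mm and grips with 3 to 60 N. Pads are 20 mm wide; open, the fingers measure 128 mm over their backs; the gripper's body (75 mm by 189 mm) begins 69 mm behind the grasp point.
Start: joints at [1.186, 0.353, 1.633, -0, 1.155, -0.002], TCP at [233.448, 579.767, 225.583] pointing down, gripper open.
Joint ranges: [-2.63, 2.63], [-0.92, 2.1], [0.06, 2.66], [-1.3, 4.44], [0, 2.69], [-3.02, 3.02]. Speed limits (rad/s): [2.22, 2.22, 2.79, 3.14, 3.14, 3.14].

INTERFACE

Orientations are given as a unit quaternion [w, x, y, z].
In Python, from station import robot, grab_frame gives the robot as it stands (robot), with the cameras as plain functions.
- The arm moves only by the shell command python3 drive.py 'ROWS'. ROWS is a JSON object whose key "motion" holds a list of rows, 1 to 8 of them, each of 7 numbers: the opening from 0.0 (shut) to 1.0 (fully open), then dx, dy, dz in mm, then a rotation vector rx, ry, rz in rad; each row shifts and turns the commanded pose from where the row before left it, along the tool's axes as they then stand; what a row does not reach is not made up. A row lasts 1/8 s, in which the tool goes at most 62.5 mm and 0.188 rad, less where a joint would pass 70% of its speed; a pose out of reach is approached as far as the arm can. The fingers move at their own pace and stop on an object; the grip force is fixed at half the most. Time passes only in rows, so rows that do not move let the fingers close. It prints the time, the measured TCP pose, the force, the opening and the grip force at its end. Input that does not fit is refused with a message, and nothing moves.
- robot.state(): the state, without advancing time (a new reading comes with each control period).
- grab_frame(name): name is "scene" or "top"; returns a dict with "frame" (480x640x3 uint8, red, green, blue), "vertical_fov" (degrees; the focal length in pixels is half the picture's height over the tangent of half this angle, whatever the lens; pixels are square), "cx", "cy" (the principal point, pixels), "pose" (4x4, takes a point from camera to world coordinates). Camera axes: x right, y down, z forward; pixel columns grow to the right and rows downward; lengths in mm; the calibration is good to about 2 mm. A picture is of the moment at which its call begins. There is no depth.
- robot.job_done(): hands the job in; it is judged then, once.
The state is a dict: "time": time; "joints": joint angles; "qvel": joint speeds; "joint_torque": joint torques, N m; "tcp_pos": TCP position; "eef_rot": TCP orientation; "contact_force": force on the tool from outside, world axes, zero at the start; "torque": the same for the moment, N m; "gripper_width": opening from 0.0 (shut) to 1.0 (fully open); "grip_force": force on a finger pad.
Only numpy, scipy, OpenCV 4.12 (cv2) and the standard library are available. Lean on these libraries where they do the work, as an engineer would, in place of code of your own. Each camera call takes 0.05 s, during which the arm holds its last target. There are 200 camera calls.

TASK

Fit the loose hook-in peg into the top row of slots of the white utensil stand: both tongues in, then press it down until it is fully home and the spring catch has clicked. Then take the washed turner out of the grey draining rack and hang it by the eye in its handle on that peg, leaving it hanging freely, and do not push about the tomato tin or the spice jar on the way.

Things in the scene. Friction and masses are not known exactly. Their poses are not given: they have to be found in the camera images.
- stand: Utensil stand: white slotted steel panel, 82 mm wide, 3 thick, top edge 284 mm above the table, upright on a marble foot (84 x 70 x 16 mm), fixed. Origin on the table under the middle of the panel's front face; x points into the panel, so the front looks along -x, towards the robot; y along the panel; z up. Two rows of slots, top and lower; use the top row.
- slots_mid (a point): Point on the panel's front face midway between the two top slots, at the height of their lower edges (stand frame 0, 0, 245 mm); axes as stand. The slots are at y = -28 and +28 mm, each 10 mm wide and 20 high. The lower row lies 90 mm below.
- catch0 (a joint): Top row's steel spring tongue, 10 mm wide, between and below the slots (stand y 0, z 226 to 240 mm). Its lower end stands 3.5 mm proud of the panel at 0 rad; it grows (0.3: flush) as the hook's plate, moving down, presses it in, and springs back to 0 as it snaps into the window in that plate's back (hook y -8 to 8, z 5 to 22 mm): locked.
- hook: Loose hook-in peg, about 0.28 kg, standing the way up it will sit. Origin: middle of its back face's lower edge; z up, peg along -x, tongues +x. White back plate 78 (y) x 40 (z) x 5 mm. Home in the stand: origin at x -2 to 0, y 0, z 219 mm in its frame, same yaw; once let go it tips 0.08 rad forward in its play (tip 8 mm lower). Its own weight does not pass the catch; the press takes 3 to 18 N.
- hook_grip (a point): Centre of the hook-in peg's black grip block (hook frame -20, 0, 22 mm): x -35 to -5, y -11 to 11, z 0 to 32 mm. Grip it here from above, across its 22 mm width. In front of it the steel peg, 7 mm thick, runs from (-35, 0, 20) to (-95, 0, 33) in the hook frame, rising 12 degrees, and ends in a 10 mm ball centred there. Axes as hook.
- tongues_mid (a point): Midway between the hook's two necks, on its back face, at their underside (hook frame 0, 0, 26 mm). Tongues at y = -28 and +28 mm, 7 wide: a neck 5 mm high goes back 9 mm, its last 4 mm turn down to 9 mm below the neck. Enter with this point 12 mm above slots_mid, push along +x till the plate meets the panel, ease off about 1 mm, then press straight down 12 mm.
- turner: Flat slotted kitchen turner, 191 mm long, about 0.13 kg, standing in the rack, handle up. Origin: middle of the blade's lower edge; z up the handle, y across the blade, x through its thickness; front and back alike. Steel blade 52 mm wide, 64 long, 3 thick; red handle z 92 to 191 mm, 24 wide (y), 8 thick (x). Grip the handle from above across its 24 mm, so that the eye stays open along x.
- eye (a point): Centre of the round 13 mm eye through the turner's handle, 176 mm above the blade's lower edge and 15 mm below the handle's end; the hole runs along x. Pads 30 to 38 mm below it leave room between the fingers for peg and ball. Axes as turner.
- rack: Grey plastic draining rack, fixed: foot 62 x 98 mm, box 48 (x) x 84 (y) x 84 mm high, open above, three slots along y, 11 mm wide and 76 long, floor 6 mm above the table. The turner stands in the middle slot and may lean a few degrees. Origin on the table under its centre.
- tomato_tin: Food tin, 75 mm across, 58 mm high, a bystander. Origin under its centre.
- spice_jar: Small spice jar with ochre lid, 45 mm across, 107 mm high, a bystander. Origin under its centre.

How it is judged (in metres and radians):
On the way, in this order (a step that is already met when the one before it is completed fails the run):
1. the hook-in peg sits fully home in the top row of slots, with the spring catch clicked (x of hook in the frame of stand between -0.006 and 0.003 m and y of hook in the frame of stand between -0.005 and 0.005 m and z of hook in the frame of stand between 0.215 and 0.2225 m and angle between the y axis of hook and the y axis of stand, either way round below 0.1 rad and angle between hook's own z axis and vertical below 0.15 rad and value of joint catch0 below 0.1 rad), for 0.2 s.
2. the peg passes through the turner's eye, turner upright (x of eye in the frame of hook between -0.091 and -0.034 m and y of eye in the frame of hook between -0.007 and 0.007 m and z of eye in the frame of hook between 0.007 and 0.033 m and angle between turner's own z axis and vertical below 0.3 rad), for 0.2 s.
At the end, for the whole second after the job is handed in: Peg locked, top row: origin x -6..3, y within 5, z 215..222.5 mm in the stand frame, within 0.1 rad along the panel, 0.15 of upright, catch < 0.1 rad. Turner hangs on it: eye x -91..-34, y within 7, z 7..33 mm in the peg's frame, within 0.3 rad of upright, load > 0.2 N, < 0.15 m/s (all of step 1 and all of step 2 and contact force between turner and hook above 0.2 N and linear speed of turner below 0.15 m/s and linear speed of hook below 0.03 m/s); the robot touches nothing.
It fails at once if the tomato tin is pushed by more than 30 mm or tipped over (distance of tomato_tin from where it was at the start of the episode above 0.03 m or angle between tomato_tin's own z axis and vertical above 0.5 rad).
It fails at once if the spice jar is pushed by more than 30 mm or tipped over (distance of spice_jar from where it was at the start of the episode above 0.03 m or angle between spice_jar's own z axis and vertical above 0.5 rad).
It also fails if it takes over 72 s, if anything falls off the work surface, if the arm or the gripper's body presses on something with over 40 N, if the wrist force passes 120 N, or if a joint passes its speed limit or range.

## Working session

There is one attempt and no reset: what is moved stays moved. The work goes in short steps, Python scripts to look and compute and a shell command to move; the robot and the scene stay as the last step left them, time stands still between calls to the robot, and variables do not carry over. Pictures are saved under pics/ and viewed, at most 10 in all, crops included, and the job is handed in when it is done.

```bash
ls; mkdir -p pics; cat > h.py <<'E'
import numpy as np, cv2
from station import robot, grab_frame
def grab(n,save=None):
    f=grab_frame(n)
    if save: cv2.imwrite('pics/'+save,cv2.cvtColor(f['frame'],cv2.COLOR_RGB2BGR))
    return f
def ray(f,u,v):
    fl=240/np.tan(np.radians(f['vertical_fov'])/2)
    P=np.array(f['pose']); d=P[:3,:3]@np.array([(u-f['cx'])/fl,(v-f['cy'])/fl,1]); return P[:3,3],d
def plane(f,u,v,z):
    o,d=ray(f,u,v); return o+d*(z-o[2])/d[2]
def proj(f,p):
    fl=240/np.tan(np.radians(f['vertical_fov'])/2)
    P=np.array(f['pose']); c=P[:3,:3].T@(np.array(p)-P[:3,3]); return np.array([f['cx']+fl*c[0]/c[2],f['cy']+fl*c[1]/c[2]])
def tri(*rays):
    A=np.zeros((3,3));b=np.zeros(3)
    for o,d in rays:
        d=d/np.linalg.norm(d);M=np.eye(3)-np.outer(d,d);A+=M;b+=M@o
    p=np.linalg.solve(A,b)
    return p,[np.linalg.norm(np.cross(p-o,d/np.linalg.norm(d))) for o,d in rays]
E
python3 - <<'E'
from h import *
for n in('scene','top'):
    f=grab(n,n+'0.png'); print(n,f['vertical_fov'],f['cx'],f['cy'],np.round(f['pose'],3).tolist())
print(robot.state())
E
```

```text
drive.py
pics
station.py
scene 51.93554090414089 320.09300084804283 230.41807965902862 [[0.544, -0.427, 0.722, -245.136], [-0.839, -0.272, 0.472, -478.995], [-0.005, -0.862, -0.506, 664.061], [0.0, 0.0, 0.0, 1.0]]
top 48.902513779516866 324.1975447856191 245.5381968096375 [[-0.014, -0.984, 0.176, 267.783], [-1.0, 0.013, -0.004, -11.959], [0.002, -0.176, -0.984, 1449.227], [0.0, 0.0, 0.0, 1.0]]
{'time': 0.1, 'joints': array([ 1.18560699e+00,  3.53577985e-01,  1.63400835e+00,  1.21775351e-05,
        1.15518798e+00, -2.38392532e-03]), 'qvel': array([-0.00068855,  0.00097217, -0.00236253,  0.00022802, -0.00149501,
        0.00073154]), 'joint_torque': array([ 1.85197168e-03, -5.94904983e+01, -3.34935808e+01,  7.01115467e-02,
        1.82742323e-02, -2.79115261e-05]), 'tcp_pos': array([233.28971677, 579.39787406, 224.96131609]), 'eef_rot': array([-1.19244747e-04,  1.90238555e-01,  9.81737716e-01, -5.78700028e-04]), 'contact_force': array([ 0.1770879 , -0.47265991, -0.18054504]), 'torque': array([ 0.02030045,  0.02892585, -0.00792664]), 'grip_force': 0.0, 'gripper_width': 1.0010704395667478}
```

View pics/scene0.png

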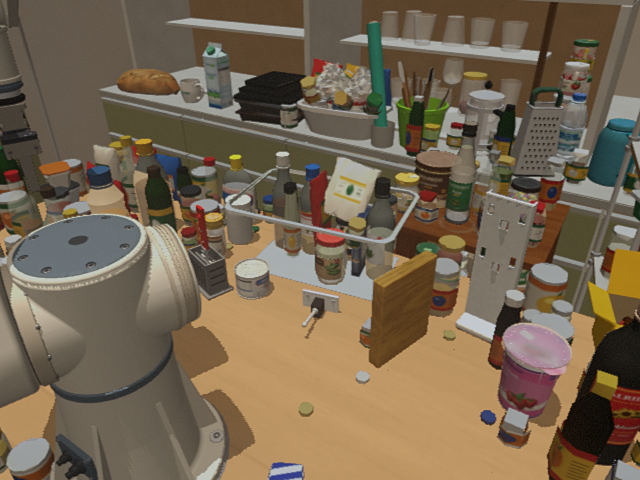

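View pics/top0.png

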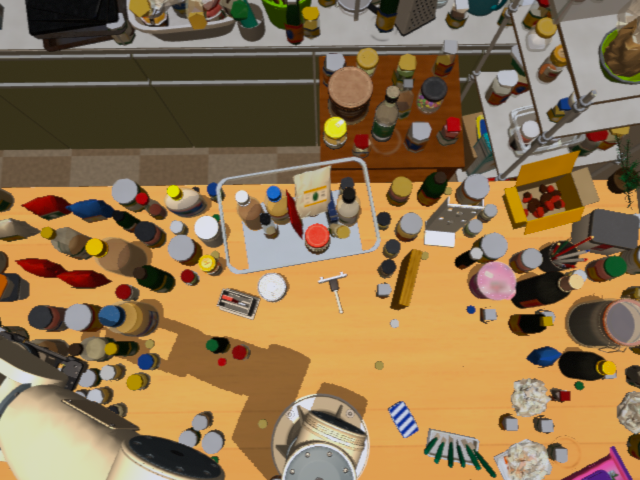

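The scene view shows the hook at about (318,305), the rack with the turner at (208,260), the tin at (253,279) and the stand at (495,265). An upright board stands between hook and stand at (400,305). The top view shows the hook at (335,290), rack at (238,302), tin at (271,288), board at (408,280) and stand at (445,225).

```bash
python3 - <<'E'
import cv2,numpy as np
s=cv2.imread('pics/scene0.png');t=cv2.imread('pics/top0.png')
def c(i,u,v,w,h): return cv2.resize(i[v:v+h,u:u+w],(400,300),interpolation=cv2.INTER_CUBIC)
cv2.imwrite('pics/c1.png',np.vstack([np.hstack([c(s,270,270,100,75),c(s,170,195,120,90)]),np.hstack([c(s,440,180,160,120)*1,c(t,380,170,120,90)])]))
cv2.imwrite('pics/c2.png',np.vstack([np.hstack([c(t,300,255,80,60),c(t,205,265,100,75)]),np.hstack([c(s,440,280,160,120)*1,c(s,470,180,80,60)])]))
E
```

```text
(no output)
```

View pics/c1.png

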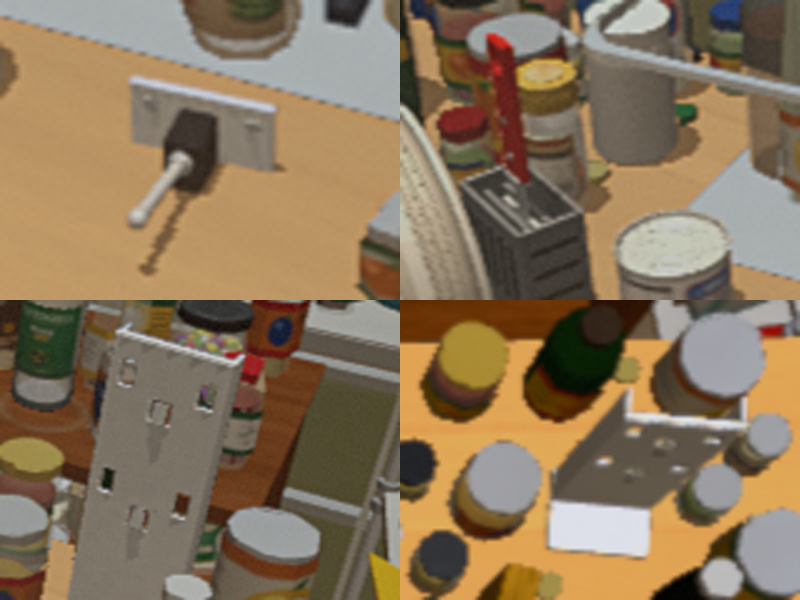

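View pics/c2.png

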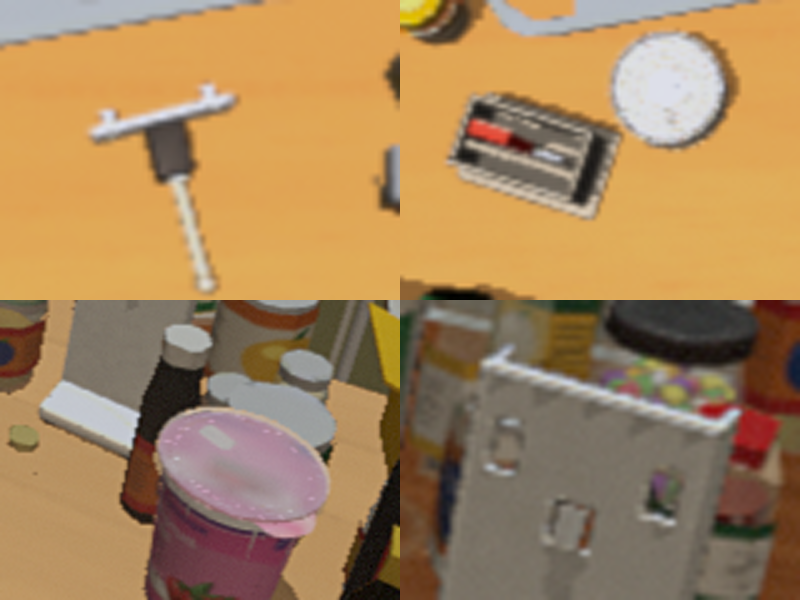

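The crops show the hook's plate, ball and grip block clearly in both views. The stand's top slots are at scene (491,209) and (522,219), with the catch below and between them. The turner's red handle rises from the rack at scene (198,207), and the ochre-lidded spice jar is just behind it at scene (215,217).

```bash
cat > m.py <<'E'
from h import *
s=grab('scene');t=grab('top')
S=lambda u,v,u0,v0,k:ray(s,u0+(u+.5)/k-.5,v0+(v+.5)/k-.5)
T=lambda u,v,u0,v0,k:ray(t,u0+(u+.5)/k-.5,v0+(v+.5)/k-.5)
def pr(n,a,b): 
    p,e=tri(a,b);print(n,np.round(p,1),np.round(e,1)); return p
L=pr('plateL top',S(132,79,270,270,4),T(93,132,300,255,5))
R=pr('plateR top',S(276,105,270,270,4),T(235,98,300,255,5))
B=pr('ball',S(138,216,270,270,4),T(206,285,300,255,5))
print('len',np.linalg.norm(L-R),'yaw',np.arctan2(*(L-R)[[1,0]])-np.pi/2)
m=(L+R)/2;print('peg yaw',np.arctan2(*(m-B)[[1,0]]),np.linalg.norm((m-B)[:2]))
L=pr('panelL',S(490-400,360-300,470,180,5),T(630-400,395-300,380,170,10/3))
R=pr('panelR',S(735-400,415-300,470,180,5),T(745-400,400-300,380,170,10/3))
print(np.linalg.norm(L-R),np.arctan2(*(L-R)[[1,0]])-np.pi/2)
for uv in((503,470),(660,522)):print('slot low edge z245?',np.round(plane(s,470+(uv[0]-400)/5,180+(uv[1]-300)/5,245),1))
for uv in((549,505),(551,548),(649,510),(650,555)):
  q=(380+(uv[0]-400)*.3,170+(uv[1]-300)*.3);print('foot',[np.round(plane(t,*q,z),1)[:2] for z in(16,0)])
for uv in((478,97),(622,133),(596,215),(452,160)):
  q=(205+(uv[0]-400)/4,265+uv[1]/4);print('rack',[np.round(plane(t,*q,z),1)[:2] for z in(84,0)])
hs=pr('turner top',S(498-400,40,170,195,10/3),T(487-400,132,205,265,4))
pr('jar',S(548-400,75,170,195,10/3),ray(t,207,263))
pr('tin',S(674-400,240,170,195,10/3),T(669-400,90,205,265,4))
for uv,z in(((434,252),140),((410,250),140),((397,305),0),((415,305),0)):print('board',plane(t,*uv,z))
pr('board topnear',ray(s,378,292),ray(t,400,303)); pr('board topfar',ray(s,435,252),ray(t,418,252))
E
python3 m.py
```

```text
plateL top [423.1   0.   40.5] [1.3 1.3]
plateR top [440.2 -76.5  44.4] [0.9 0.9]
ball [341.4 -59.4  35.6] [0.8 0.8]
len 78.52859402359063 yaw 0.21929987924421313
peg yaw 0.23063523308441555 92.73876311919634
panelL [ 582.1 -300.   279.2] [3.9 3.9]
panelR [ 578.4 -381.1  280.5] [1.1 1.1]
81.1689872242166 -0.045330340132170965
slot low edge z245? [ 563.9 -312.4  245. ]
slot low edge z245? [ 555.4 -368.5  245. ]
foot [array([ 560.4, -297.7]), array([ 563.6, -300.9])]
foot [array([ 524. , -297.6]), array([ 526.9, -300.8])]
foot [array([ 555. , -380.7]), array([ 558.2, -384.8])]
foot [array([ 517. , -379.3]), array([ 519.8, -383.4])]
rack [array([401. , 241.5]), array([409.2, 257.1])]
rack [array([376.4, 148.1]), array([383.1, 158. ])]
rack [array([324.2, 164.4]), array([327.7, 175.3])]
rack [array([360.6, 257.4]), array([366.3, 274. ])]
turner top [369.3 216.3 197.2] [1. 1.]
jar [467.  283.1 107.4] [0.3 0.3]
tin [406.6 121.4  62.1] [0.6 0.6]
board [ 482.11591296 -293.87035165  140.        ]
board [ 488.03744434 -233.70002176  140.        ]
board [ 359.55685976 -215.34409554    0.        ]
board [ 358.87715739 -264.58675682    0.        ]
board topnear [ 354.5 -200.8  160.9] [0.7 0.7]
board topfar [ 475.8 -247.   189.5] [2.7 2.7]
```

```bash
python3 - <<'E'
import cv2,numpy as np
s=cv2.imread('pics/scene0.png');t=cv2.imread('pics/top0.png')
a=cv2.resize(s[186:256,480:534],None,fx=8,fy=8,interpolation=cv2.INTER_CUBIC)
b=cv2.resize(t[190:260,422:490-24],None,fx=8,fy=8,interpolation=cv2.INTER_CUBIC)
b=cv2.resize(t[196:250,422:486],None,fx=5.75,fy=5.75,interpolation=cv2.INTER_CUBIC)
im=np.zeros((560,800,3),np.uint8);im[:,:432]=a;im[:b.shape[0],432:432+b.shape[1]]=b
cv2.imwrite('pics/c3.png',im)
E
```

```text
(no output)
```

View pics/c3.png

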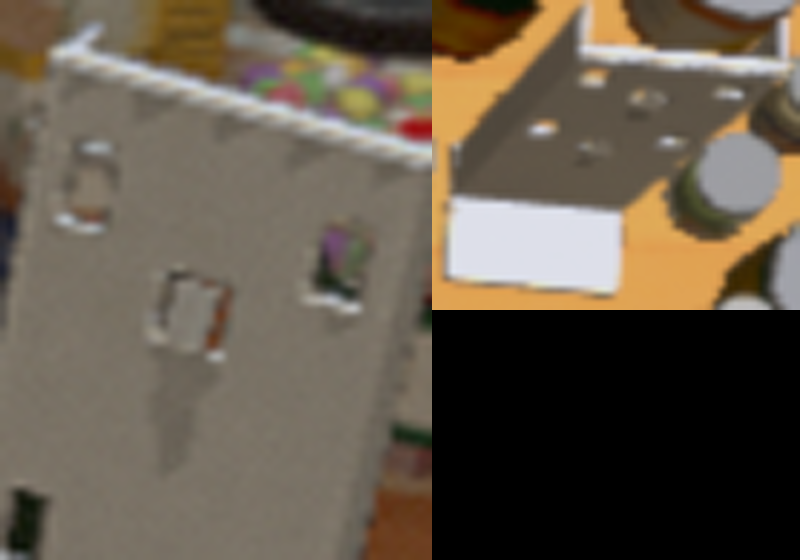

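Scene: the sills' front lower edges are at crop (78,230) and (333,307). Top view: the panel meets the foot along crop (452,197)–(622,210), and its top front edge runs along (580,58)–(785,73).

```bash
cat > m2.py <<'E'
from h import *
s=grab('scene');t=grab('top')
S=lambda u,v:ray(s,480+(u+.5)/8-.5,186+(v+.5)/8-.5)
T=lambda u,v:ray(t,422+(u-432+.5)/5.75-.5,196+(v+.5)/5.75-.5)
pl=lambda r,z:r[0]+r[1]*(z-r[0][2])/r[1][2]
def show(n,a,b):
    d=a-b;print(n,np.round(a,1),np.round(b,1),'mid',np.round((a+b)/2,1),'len',round(np.linalg.norm(d),1),'yaw',round(np.arctan2(d[1],d[0])-np.pi/2,3))
a=tri(S(78,230),T(592,86))[0];b=tri(S(333,307),T(729,98))[0];show('slots tri',a,b)
show('slots scene z245',pl(S(78,230),245),pl(S(333,307),245))
show('slots top z245',pl(T(592,86),245),pl(T(729,98),245))
show('panel foot top z16',pl(T(452,197),16),pl(T(622,210),16))
show('foot front z16',pl(T(446,277),16),pl(T(616,290),16))
show('panel top z284 top',pl(T(580,58),284),pl(T(785,73),284))
show('panel top z284 scene',pl(S(52,65),284),pl(S(428,162),284))
a=tri(S(52,65),T(580,58))[0];b=tri(S(428,162),T(785,73))[0];show('top tri',a,b)
E
python3 m2.py
```

```text
slots tri [ 562.6 -311.5  244.9] [ 557.  -367.4  244.9] mid [ 559.8 -339.5  244.9] len 56.2 yaw -0.101
slots scene z245 [ 561.5 -310.9  245. ] [ 556.3 -366.9  245. ] mid [ 558.9 -338.9  245. ] len 56.3 yaw -0.093
slots top z245 [ 563.  -312.4  245. ] [ 557.2 -368.1  245. ] mid [ 560.1 -340.3  245. ] len 55.9 yaw -0.104
panel foot top z16 [ 565.  -298.9   16. ] [ 557.5 -380.6   16. ] mid [ 561.3 -339.8   16. ] len 82.0 yaw -0.092
foot front z16 [ 525.8 -294.2   16. ] [ 518.4 -375.5   16. ] mid [ 522.1 -334.8   16. ] len 81.7 yaw -0.091
panel top z284 top [ 564.9 -298.6  284. ] [ 557.7 -379.3  284. ] mid [ 561.3 -339.   284. ] len 81.1 yaw -0.089
panel top z284 scene [ 558.3 -299.6  284. ] [ 554.6 -378.8  284. ] mid [ 556.4 -339.2  284. ] len 79.3 yaw -0.046
top tri [ 565.4 -298.7  281. ] [ 557.7 -379.   282.8] mid [ 561.6 -338.8  281.9] len 80.7 yaw -0.095
```

Measured points (mm):

| Item | Position | Yaw (rad) | Check |
|---|---|---|---|
| slots_mid | (560, -339.4, 245) | -0.093 | slot spacing 56 |
| hook origin | (434, -38) | 0.225 | plate length 78, height about 40 |
| grip block | (414.5, -42.7) | 0.225 | – |
| board top | up to about z 190 | – | obstacle |

I'll rotate and raise the tool first.

```bash
cat > to.py <<'E'
import sys
from h import *
from scipy.spatial.transform import Rotation as Ro
x,y,z,yaw=map(float,sys.argv[1:5])   # target TCP, yaw of object whose y the jaws follow
st=robot.state();q=st['eef_rot'];R=Ro.from_quat([q[1],q[2],q[3],q[0]])
a=yaw+np.pi/2;Y=np.array([np.cos(a),np.sin(a),0]);Z=np.array([0,0,-1.]);G=Ro.from_matrix(np.c_[np.cross(Y,Z),Y,Z])
print('t',st['time'],'pos',st['tcp_pos'].round(1),'F',st['contact_force'].round(1),'w',round(st['gripper_width'],3),'grip',st['grip_force'])
print('rotvec',(R.inv()*G).as_rotvec().round(3),'trans now axes',R.inv().apply(np.array([x,y,z])-st['tcp_pos']).round(1),'trans target axes',G.inv().apply(np.array([x,y,z])-st['tcp_pos']).round(1))
E
python3 to.py 414.5 -42.7 300 0.225
python3 drive.py '{"motion":[[1, 0, 0, -20, 0, 0, -0.152], [1, 0, 0, -20, 0, 0, -0.152], [1, 0, 0, -20, 0, 0, -0.152], [1, 0, 0, -15, 0, 0, -0.152], [1, 0, 0, 0, 0, 0, 0]]}'
python3 to.py 414.5 -42.7 300 0.225
```

```text
t 0.3 pos [233.4 579.6 225.4] F [ 0.2 -0.   1. ] w 0.996 grip 0.0
rotvec [-0.    -0.    -0.608] trans now axes [-400.5 -509.7  -74.4] trans target axes [ -37.7 -647.1  -74.6]
time: 0.92
tcp_pos: [233.7, 580.3, 301.7]
eef_rot: [0.001, -0.112, 0.994, 0.001]
contact_force: [0.7, 0.1, 0.0]
gripper_width: 1.001
grip_force: 0.0
t 0.925 pos [233.7 580.3 301.7] F [0.7 0.1 0. ] w 1.001 grip 0.0
rotvec [ 0.002  0.001 -0.001] trans now axes [-3.780e+01 -6.476e+02  6.000e-01] trans target axes [ -37.3 -647.7    1.7]
```

```bash
python3 drive.py '{"motion":[[1, 0, -30, 0, 0, 0, 0], [1, -5, -54, 0, 0, 0, 0], [1, -5, -54, 0, 0, 0, 0], [1, -5, -54, 0, 0, 0, 0], [1, -5, -54, 0, 0, 0, 0], [1, -5, -54, 0, 0, 0, 0], [1, -5, -54, 0, 0, 0, 0], [1, -5, -54, 0, 0, 0, 0]]}'
python3 drive.py '{"motion":[[1, 0, -54, 0, 0, 0, 0], [1, 0, -54, 0, 0, 0, 0], [1, 0, -54, 0, 0, 0, 0], [1, 0, -40, 0, 0, 0, 0], [1, 0, -30, 0, 0, 0, 0], [1, 0, -8, 0, 0, 0, 0], [1, 0, 0, 0, 0, 0, 0]]}'
python3 to.py 414.5 -42.7 100 0.225
```

```text
time: 1.92
tcp_pos: [358.6, 188.1, 299.9]
eef_rot: [-0.0, -0.111, 0.994, -0.0]
contact_force: [0.3, -0.7, 1.1]
gripper_width: 1.0
grip_force: 0.0
time: 2.8
tcp_pos: [411.9, -43.9, 300.1]
eef_rot: [-0.0, -0.111, 0.994, 0.0]
contact_force: [1.0, -0.1, 0.2]
gripper_width: 1.001
grip_force: 0.0
t 2.8 pos [411.9 -43.9 300.1] F [ 1.  -0.1  0.2] w 1.001 grip 0.0
rotvec [ 0.001 -0.001 -0.003] trans now axes [ -2.9   0.5 200.1] trans target axes [ -2.7   0.6 200.1]
```

```bash
python3 drive.py '{"motion":[[0.6, -2.7, 0.6, 50, 0, 0, 0], [0.6, 0, 0, 50, 0, 0, 0], [0.6, 0, 0, 50, 0, 0, 0], [0.6, 0, 0, 50, 0, 0, 0], [0.6, 0, 0, 40, 0, 0, 0], [0.6, 0, 0, 25, 0, 0, 0], [0.6, 0, 0, 10, 0, 0, 0], [0.6, 0, 0, 10, 0, 0, 0]]}'
python3 to.py 414.5 -42.7 15 0.225
```

```text
time: 3.8
tcp_pos: [415.2, -42.3, 15.6]
eef_rot: [0.0, -0.113, 0.994, -0.0]
contact_force: [-1.2, -1.0, -0.6]
gripper_width: 0.599
grip_force: 0.0
t 3.8 pos [415.2 -42.3  15.6] F [-1.2 -1.  -0.6] w 0.599 grip 0.0
rotvec [-0.     0.001  0.001] trans now axes [ 0.8 -0.3  0.6] trans target axes [ 0.8 -0.3  0.6]
```

```bash
python3 drive.py '{"motion":[[0, 0, 0, 0, 0, 0, 0], [0, 0, 0, 0, 0, 0, 0], [0, 0, 0, 0, 0, 0, 0], [0, 0, 0, 0, 0, 0, 0], [0, 0, 0, 0, 0, 0, 0], [0, 0, 0, 0, 0, 0, 0]]}'; python3 - <<'E'
from h import *
s=grab('scene','s1.png')['frame'];t=grab('top','t1.png')['frame']
im=np.hstack([cv2.resize(s[265:345,260:360],(400,320)),cv2.resize(t[245:325,285:385],(400,320))])
cv2.imwrite('pics/c4.png',im[...,::-1])
E
```

```text
time: 4.55
tcp_pos: [415.1, -42.9, 16.1]
eef_rot: [0.0, -0.112, 0.994, -0.0]
contact_force: [-1.0, 0.3, 6.8]
gripper_width: 0.236
grip_force: 30.0
```

View pics/c4.png

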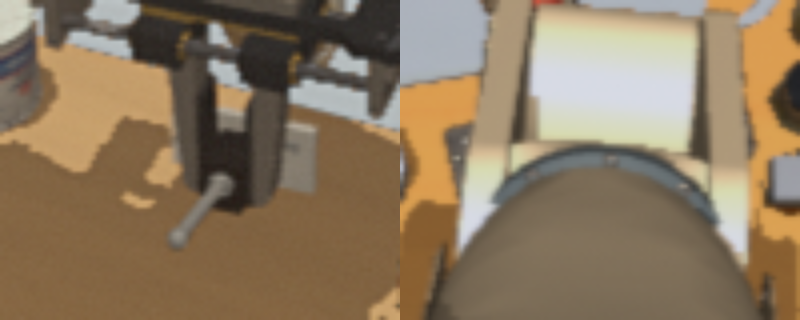

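The hook is gripped: opening 21.7 mm, grip 30 N, peg pointing at the robot. I'll lift, turn to the stand's yaw and go to a standoff in front of the slots.

```bash
python3 drive.py '{"motion":[[0, 0, 0, -15, 0, 0, 0], [0, 0, 0, -45, 0, 0, 0], [0, 0, 0, -50, 0, 0, 0.06], [0, 0, 0, -50, 0, 0, 0.06], [0, 0, 0, -50, 0, 0, 0.07], [0, 0, 0, -50, 0, 0, 0.07], [0, 0, 0, -40, 0, 0, 0.058], [0, 0, 0, 0, 0, 0, 0]]}'
python3 to.py 500.8 -333.9 247 -0.093
```

```text
time: 5.65
tcp_pos: [416.0, -43.1, 318.0]
eef_rot: [0.003, 0.046, 0.999, -0.0]
contact_force: [-0.4, 0.0, -3.9]
gripper_width: 0.235
grip_force: 30.0
t 5.65 pos [416.  -43.1 318. ] F [-0.4  0.  -3.9] w 0.235 grip 29.9846550822258
rotvec [-0.     0.005 -0.   ] trans now axes [-111.1 -281.7   71.7] trans target axes [-111.4 -281.7   71. ]
```

```bash
python3 drive.py '{"motion":[[0, -9, -25, 0, 0, 0, 0], [0, -18, -45, 0, 0, 0, 0], [0, -18, -45, 0, 0, 0, 0], [0, -18, -45, 0, 0, 0, 0], [0, -18, -45, 0, 0, 0, 0], [0, -16, -40, 0, 0, 0, 0], [0, -10, -27, 20, 0, 0, 0], [0, -4.5, -9.7, 30, 0, 0, 0]]}'
python3 drive.py '{"motion":[[0, 0, 0, 15, 0, 0, 0], [0, 0, 0, 6, 0, 0, 0], [0, 0, 0, 0, 0, 0, 0], [0, 0, 0, 0, 0, 0, 0]]}'
python3 to.py 500.8 -333.9 247 -0.093
python3 - <<'E'
from h import *
s=grab('scene','s2.png')['frame'];t=grab('top','t2.png')['frame']
im=np.hstack([cv2.resize(s[180:280,440:540],(500,500),interpolation=2),np.pad(cv2.resize(t[190:290,400:500],(300,300),interpolation=2),((0,200),(0,0),(0,0)))])
cv2.imwrite('pics/c5.png',im[...,::-1])
E
```

```text
time: 6.65
tcp_pos: [499.2, -335.1, 262.8]
eef_rot: [-0.001, 0.047, 0.999, 0.0]
contact_force: [-0.2, 0.5, -2.8]
gripper_width: 0.237
grip_force: 30.0
time: 7.15
tcp_pos: [500.1, -333.5, 245.6]
eef_rot: [0.001, 0.046, 0.999, -0.0]
contact_force: [0.2, 0.2, -2.6]
gripper_width: 0.237
grip_force: 30.0
t 7.15 pos [ 500.1 -333.5  245.6] F [ 0.2  0.2 -2.6] w 0.237 grip 29.984338581562042
rotvec [-0.001  0.001  0.001] trans now axes [-0.7 -0.3 -1.4] trans target axes [-0.7 -0.3 -1.4]
```

View pics/c5.png

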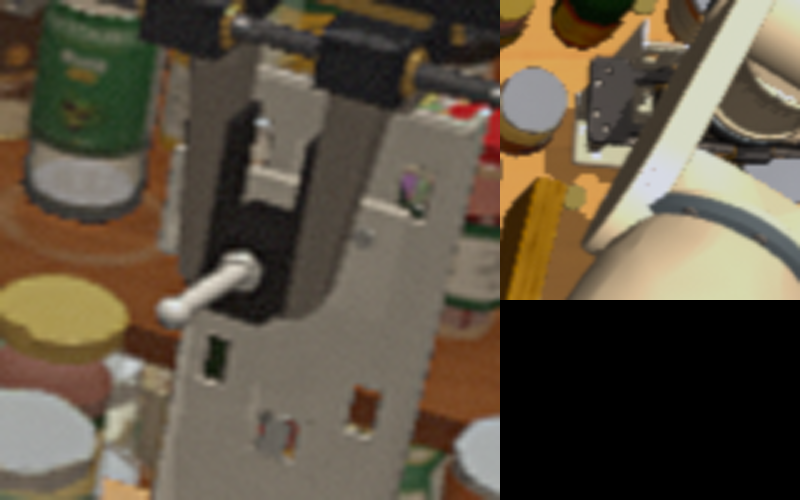

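The scene crop shows the hook held level in front of the panel: ball at (474,241.6) and the right tongue's rivet at (512.6,226.6). I'll compare these with the expected projections.

```bash
python3 - <<'E'
from h import *
s=grab('scene');p=robot.state()['tcp_pos']
a=-.093;X=np.array([np.cos(a),np.sin(a),0]);Y=np.array([-np.sin(a),np.cos(a),0]);Z=np.array([0,0,1.])
O=p+19.5*X-16*Z
W=lambda x,y,z:O+x*X+y*Y+z*Z
for n,l,uv in(('ball',(-95,0,33),(474,241.6)),('rivet',(-5,-28,28.5),(512.6,226.6)),('cornerR',(-2.5,-39,40),(525.6,223.6))):
    e=proj(s,W(*l)); d=[(proj(s,W(*l)+v)-e).round(2) for v in(X,Y,Z)]
    print(n,e.round(1),'meas',uv,'px per mm XYZ',d)
sm=np.array([560,-339.4,245])
for y,uv in((28,(489.3,214.3)),(-28,(521.2,223.9))):print('slot',proj(s,sm+y*Y).round(1),uv)
E
```

```text
ball [475.2 242.7] meas (474, 241.6) px per mm XYZ [array([ 0.26, -0.27]), array([-0.62, -0.21]), array([ 0.1 , -0.55])]
rivet [513.5 227.7] meas (512.6, 226.6) px per mm XYZ [array([ 0.22, -0.24]), array([-0.61, -0.19]), array([ 0.12, -0.53])]
cornerR [522.2 223. ] meas (525.6, 223.6) px per mm XYZ [array([ 0.21, -0.24]), array([-0.62, -0.19]), array([ 0.13, -0.54])]
slot [489.9 214.2] (489.3, 214.3)
slot [521.6 223.7] (521.2, 223.9)
```

Relative to the slots the hook shows about 1 mm too far towards +y, and its height is about right. I'll shift it 1 mm towards -y and advance.

```bash
python3 drive.py '{"motion":[[0, -5, -1, -0.5, 0, 0, 0], [0, -10, 0, 0, 0, 0, 0], [0, -8, 0, 0, 0, 0, 0], [0, -4, 0, 0, 0, 0, 0], [0, -2, 0, 0, 0, 0, 0], [0, -2, 0, 0, 0, 0, 0], [0, -2, 0, 0, 0, 0, 0], [0, 0, 0, 0, 0, 0, 0]]}'
python3 to.py 540.6 -338.4 246 -0.093
```

```text
time: 8.3
tcp_pos: [532.5, -337.8, 245.1]
eef_rot: [0.0, 0.046, 0.999, -0.0]
contact_force: [-0.1, 0.3, -2.4]
gripper_width: 0.235
grip_force: 30.0
t 8.3 pos [ 532.5 -337.8  245.1] F [-0.1  0.3 -2.4] w 0.235 grip 29.98438686132431
rotvec [-0.  0.  0.] trans now axes [-8.1  0.1 -0.9] trans target axes [-8.1  0.1 -0.9]
```

```bash
for i in 1; do python3 drive.py '{"motion":[[0, -2, 0, 0, 0, 0, 0], [0, -2, 0, 0, 0, 0, 0], [0, 0, 0, 0, 0, 0, 0]]}'; done; python3 drive.py '{"motion":[[0, -1.5, 0, 0, 0, 0, 0], [0, -1.5, 0, 0, 0, 0, 0], [0, 0, 0, 0, 0, 0, 0]]}'
```

```text
time: 8.68
tcp_pos: [536.6, -338.1, 245.1]
eef_rot: [0.0, 0.046, 0.999, -0.0]
contact_force: [0.6, -0.3, -3.0]
gripper_width: 0.238
grip_force: 30.0
time: 9.05
tcp_pos: [538.5, -338.3, 244.9]
eef_rot: [-0.001, 0.046, 0.999, 0.0]
contact_force: [-4.4, 0.5, -0.3]
gripper_width: 0.239
grip_force: 30.0
```

```bash
python3 drive.py '{"motion":[[0, -1, 0, 0, 0, 0, 0], [0, -1, 0, 0, 0, 0, 0], [0, 0, 0, 0, 0, 0, 0]]}'; python3 drive.py '{"motion":[[0, -1, 0, 0, 0, 0, 0], [0, 0, 0, 0, 0, 0, 0], [0, 0, 0, 0, 0, 0, 0]]}'
```

```text
time: 9.43
tcp_pos: [539.7, -338.4, 244.7]
eef_rot: [-0.002, 0.046, 0.999, 0.0]
contact_force: [-6.7, 0.0, -1.0]
gripper_width: 0.239
grip_force: 30.0
time: 9.8
tcp_pos: [539.9, -338.4, 244.7]
eef_rot: [-0.003, 0.047, 0.999, 0.0]
contact_force: [-11.8, 1.4, 1.5]
gripper_width: 0.234
grip_force: 30.0
```

```bash
python3 drive.py '{"motion":[[0, 1.5, 0, 0, 0, 0, 0], [0, 0.8, 0, 0, 0, 0, 0], [0, 0, 0, 0, 0, 0, 0]]}'; python3 drive.py '{"motion":[[0, 0, 0, 2, 0, 0, 0], [0, 0, 0, 2, 0, 0, 0], [0, 0, 0, 2, 0, 0, 0], [0, 0, 0, 0, 0, 0, 0]]}';  python3 drive.py '{"motion":[[0, 0, 0, 2, 0, 0, 0], [0, 0, 0, 0, 0, 0, 0]]}'
```

```text
time: 10.18
tcp_pos: [538.9, -338.3, 244.8]
eef_rot: [-0.001, 0.046, 0.999, 0.0]
contact_force: [-6.1, 1.7, -0.5]
gripper_width: 0.237
grip_force: 30.0
time: 10.68
tcp_pos: [539.0, -338.3, 238.7]
eef_rot: [-0.001, 0.046, 0.999, 0.0]
contact_force: [-5.7, 0.0, -1.1]
gripper_width: 0.236
grip_force: 30.0
time: 10.92
tcp_pos: [539.8, -338.4, 236.8]
eef_rot: [-0.0, 0.046, 0.999, 0.0]
contact_force: [-2.7, 0.1, -3.1]
gripper_width: 0.235
grip_force: 30.0
```

```bash
python3 drive.py '{"motion":[[0, 0, 0, 1, 0, 0, 0], [0, 0, 0, 1, 0, 0, 0], [0, 0, 0, 0, 0, 0, 0]]}';  python3 drive.py '{"motion":[[0, 0, 0, 1, 0, 0, 0], [0, 0, 0, 0, 0, 0, 0]]}'
```

```text
time: 11.3
tcp_pos: [539.9, -338.5, 235.1]
eef_rot: [-0.0, 0.046, 0.999, -0.0]
contact_force: [-4.9, 0.8, -0.2]
gripper_width: 0.238
grip_force: 30.0
time: 11.55
tcp_pos: [540.0, -338.5, 235.0]
eef_rot: [0.0, 0.046, 0.999, -0.0]
contact_force: [-6.6, 2.7, 5.5]
gripper_width: 0.236
grip_force: 30.0
```

```bash
python3 drive.py '{"motion":[[0, 0, 0, 1, 0, 0, 0], [0, 0, 0, 1, 0, 0, 0], [0, 0, 0, 0, 0, 0, 0]]}';  python3 drive.py '{"motion":[[0, 0, 0, 2, 0, 0, 0], [0, 0, 0, 0, 0, 0, 0]]}'
```

```text
time: 11.92
tcp_pos: [540.1, -338.5, 234.6]
eef_rot: [0.001, 0.046, 0.999, -0.0]
contact_force: [-10.3, 4.5, 16.8]
gripper_width: 0.243
grip_force: 30.0
time: 12.18
tcp_pos: [540.5, -338.5, 233.6]
eef_rot: [0.001, 0.047, 0.999, -0.0]
contact_force: [-11.3, 6.1, 23.8]
gripper_width: 0.237
grip_force: 30.0
```

It has bottomed at 24 N. I'll ease off and pull up lightly to test the lock.

```bash
python3 drive.py '{"motion":[[0, 0.5, 0, -3, 0, 0, 0], [0, 0.5, 0, -2, 0, 0, 0], [0, 0, 0, 0, 0, 0, 0]]}';  python3 drive.py '{"motion":[[0, 0, 0, -2, 0, 0, 0], [0, 0, 0, 0, 0, 0, 0]]}';python3 drive.py '{"motion":[[0, 0, 0, -1, 0, 0, 0], [0, 0, 0, 0, 0, 0, 0]]}'
```

```text
time: 12.55
tcp_pos: [539.6, -338.4, 235.0]
eef_rot: [0.0, 0.046, 0.999, -0.0]
contact_force: [-0.6, 0.2, -2.6]
gripper_width: 0.236
grip_force: 30.0
time: 12.8
tcp_pos: [539.3, -338.3, 236.5]
eef_rot: [-0.0, 0.046, 0.999, 0.0]
contact_force: [1.7, -0.3, -8.0]
gripper_width: 0.238
grip_force: 30.0
time: 13.05
tcp_pos: [539.2, -338.2, 236.9]
eef_rot: [-0.0, 0.046, 0.999, 0.0]
contact_force: [4.4, -1.9, -13.8]
gripper_width: 0.236
grip_force: 30.0
```

Locked: the peg rises only about 2 mm, then resists with 11 N. I'll settle it, release and rise.

```bash
python3 drive.py '{"motion":[[0, 0, 0, 3, 0, 0, 0], [0, 0, 0, 0, 0, 0, 0], [0.55, 0, 0, 0, 0, 0, 0], [0.55, 0, 0, 0, 0, 0, 0], [0.55, 0, 0, 0, 0, 0, 0], [0.55, 0, 0, -10, 0, 0, 0], [0.55, 0, 0, -30, 0, 0, 0], [0.55, 0, 0, -40, 0, 0, 0]]}';python3 drive.py '{"motion":[[0.55, 20, 0, -25, 0, 0, 0], [0.55, 30, 10, 0, 0, 0, 0], [0.55, 30, 40, 0, 0, 0, 0], [0.55, 20, 50, 0, 0, 0, 0], [0.55, 20, 50, 0, 0, 0, 0], [0.55, 10, 50, 0, 0, 0, 0], [0.55, 10, 20, 0, 0, 0, 0], [0.55, 0, 0, 0, 0, 0, 0]]}'
python3 - <<'E'
from h import *
s=grab('scene','s3.png')['frame'];t=grab('top','t3.png')['frame']
im=np.vstack([np.hstack([cv2.resize(s[180:255,440:540],(400,300),interpolation=2),cv2.resize(t[190:265,400:500],(400,300),interpolation=2)]),
 np.hstack([cv2.resize(s[195:255,170:250],(400,300),interpolation=2),cv2.resize(t[275:335,205:285],(400,300),interpolation=2)])])
cv2.imwrite('pics/c6.png',im[...,::-1])
E
```

```text
time: 14.05
tcp_pos: [538.7, -338.1, 315.8]
eef_rot: [-0.001, 0.046, 0.999, 0.0]
contact_force: [0.6, -0.6, 0.2]
gripper_width: 0.548
grip_force: 0.0
time: 15.05
tcp_pos: [419.9, -105.4, 341.0]
eef_rot: [0.001, 0.045, 0.999, -0.0]
contact_force: [-0.3, -0.4, -0.1]
gripper_width: 0.55
grip_force: 0.0
```

View pics/c6.png

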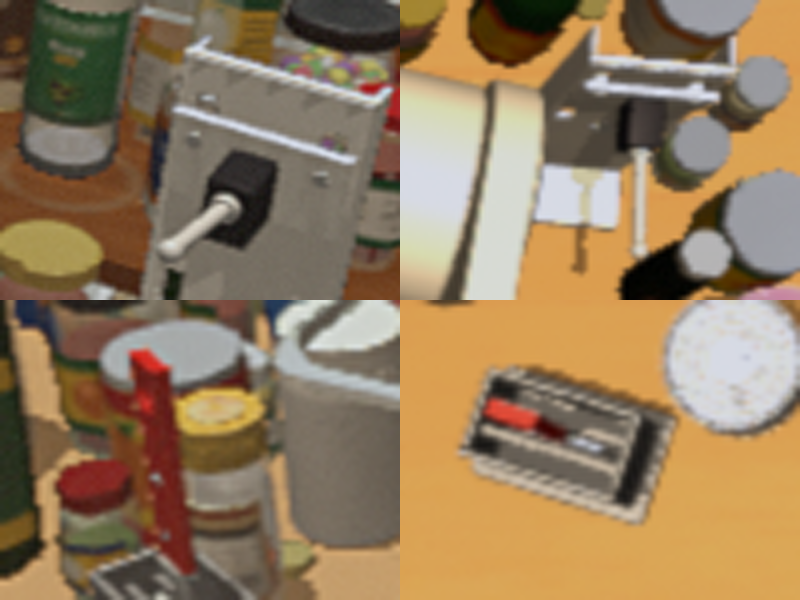

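The peg is home and locked, tipped slightly forward, with its ball at scene (482.6,240.9) and top (459.6,252.1). The turner stands in the rack with the jar directly behind it, and its red end is at scene (200,207) and top (222,297). Next I'll measure the turner with red masks.

```bash
python3 - <<'E'
from h import *
s=grab('scene');t=grab('top')
print('ball',tri(ray(s,482.6,240.9),ray(t,459.6,252.1)))
for n,f,(u0,u1,v0,v1) in(('s',s,(190,212,198,260)),('t',t,(215,245,285,312))):
    c=f['frame'][v0:v1,u0:u1].astype(int); m=(c[...,0]-np.maximum(c[...,1],c[...,2])>50)
    n_,lab,st,ce=cv2.connectedComponentsWithStats(m.astype(np.uint8)); k=1+st[1:,4].argmax(); m=lab==k
    print(n,st[k],u0,v0)
    if n=='s':
        for v in range(0,v1-v0,3):
            us=np.where(m[v])[0]
            if len(us): print(v+v0,us.min()+u0,us.max()+u0,'R',c[v,us,0].tolist())
    else:
        for v in range(v1-v0):
            us=np.where(m[v])[0]
            if len(us): print(v+v0,us.min()+u0,us.max()+u0,c[v,us,0].tolist())
E
```

```text
ball (array([ 463.33843581, -329.43550501,  246.85507745]), [np.float64(0.6024845016479391), np.float64(0.6024845016479186)])
s [  0   7  19  45 412] 190 198
207 196 202 R [106, 139, 186, 208, 212, 210, 198]
210 198 203 R [93, 101, 100, 101, 97, 97]
213 190 203 R [108, 97, 101, 104, 115, 133, 142, 128, 115, 104, 100, 99]
216 190 204 R [116, 103, 106, 106, 107, 129, 142, 167, 187, 143, 108, 100, 101, 117]
219 198 204 R [138, 111, 100, 102, 106, 100, 103]
222 199 205 R [110, 109, 111, 103, 104, 109, 113]
225 194 205 R [111, 111, 116, 118, 114, 114, 110, 105, 107, 112, 103, 99]
228 190 205 R [133, 133, 133, 131, 129, 124, 114, 117, 117, 115, 110, 110, 110, 111, 105, 98]
231 190 205 R [132, 133, 136, 129, 104, 115, 117, 112, 108, 119, 113, 110, 100]
234 190 206 R [87, 86, 84, 117, 136, 140, 114, 109, 111, 112, 102, 100]
237 201 207 R [110, 110, 112, 112, 109, 105, 97]
240 200 207 R [130, 129, 111, 112, 112, 112, 105, 97]
243 199 207 R [106, 111, 118, 107, 109, 110, 109, 108, 103]
246 204 207 R [114, 110, 111, 105]
249 206 207 R [125, 109]
t [  0   0  30  27 211] 215 285
285 215 244 [219,
[... 688 characters left out ...]
9, 219, 217, 208, 213, 212, 213, 215]
291 215 220 [219, 219, 219, 219, 218, 206]
292 215 220 [219, 219, 219, 219, 218, 209]
293 215 219 [219, 219, 219, 219, 217]
294 215 219 [219, 219, 219, 218, 207]
295 215 218 [219, 219, 219, 217]
296 215 218 [219, 219, 219, 216]
297 215 218 [219, 219, 218, 207]
298 215 217 [219, 219, 217]
299 215 217 [218, 219, 217]
300 215 217 [219, 218, 207]
301 215 216 [218, 217]
302 215 216 [219, 217]
303 215 216 [218, 206]
304 215 215 [216]
305 215 215 [218]
306 215 216 [218, 206]
307 215 218 [219, 217, 214, 212]
308 215 218 [219, 219, 218, 209]
309 215 218 [219, 219, 219, 217]
310 215 219 [218, 219, 219, 218, 215]
311 215 222 [219, 219, 219, 219, 218, 217, 213, 212]
```

```bash
cat > tu.py <<'E'
from h import *
s=grab('scene');t=grab('top')
def red(f,box,lo,hi):
    u0,u1,v0,v1=box;c=f['frame'][v0:v1,u0:u1].astype(int);r,g,b=c[...,0],c[...,1],c[...,2]
    m=((r>lo)&(r<=hi)&(g<.5*r)&(b<.5*r)).astype(np.uint8)
    k,lab,st,ce=cv2.connectedComponentsWithStats(m,connectivity=4);k=1+st[1:,4].argmax()
    v,u=np.where(lab==k);return np.c_[u+u0,v+v0],r[v,u]
bs=(190,215,198,255);bt=(215,250,285,315)
for n,f,b,th in(('scene',s,bs,155),('top',t,bt,150)):
    for lo,hi in((th,255),(70,th),(70,255)):
        p,_=red(f,b,lo,hi);print(n,lo,hi,len(p),'cen',p.mean(0).round(2),'rect',cv2.minAreaRect(p.astype(np.float32)))
p,_=red(s,bs,70,255)
for v in range(p[:,1].min(),p[:,1].max()+1,4): u=p[p[:,1]==v,0];print(v,u.min(),u.max())
c=t['frame'][292:308,218:242];print(c[...,0]);print(c[...,1])
E
python3 tu.py
```

```text
scene 155 255 17 cen [199.24 206.59] rect ((199.32000732421875, 206.74002075195312), (7.400000095367432, 2.4000000953674316), 36.869895935058594)
scene 70 155 279 cen [201.44 225.97] rect ((199.22972106933594, 227.87838745117188), (44.22332763671875, 13.645115852355957), 80.53767395019531)
scene 70 255 303 cen [201.25 224.63] rect ((199.0202178955078, 227.38150024414062), (45.16099166870117, 13.761175155639648), 81.25383758544922)
top 150 255 31 cen [226.61 297.29] rect ((226.85000610351562, 297.45001220703125), (10.119288444519043, 2.8460497856140137), 18.43494987487793)
top 70 150 6 cen [230.33 299.83] rect ((230.11766052246094, 299.9706115722656), (0.9701424241065979, 4.123105525970459), 75.96376037597656)
top 70 255 43 cen [226.72 297.74] rect ((226.85000610351562, 297.9499816894531), (11.067971229553223, 3.7947328090667725), 18.434947967529297)
205 196 199
209 197 203
213 190 203
217 194 204
221 199 205
225 198 205
229 199 205
233 200 206
237 201 207
241 204 207
245 203 207
249 207 207
[[219 219 209 187 153  62  31  32  33  41  61  81  95 110 141 167 164 143
  116 110 111 105  9
[... 2439 characters left out ...]
33  70 103 151 168 167 164 146 121 106 104 104  84  55  33  14   3
   10  24  48  69  82 127]
 [137  85  40  48  68  87 118 155 171 172 168 147 123 104  95  91  57  35
   30  39  85 122 131 138]
 [138  61  30  29  30  36  59  89 108 136 164 158 171 169 147 123 105 103
   96  77  96 133 176 189]
 [ 93  55  33  28  28  32  54  83  95 101 107 110 143 166 158 170 167 158
  148 120 108 108 116 126]
 [151 120  79  64  52  45  66  92  95  95  96  96 104 108 109 125 134 157
  174 168 158 149 125 112]
 [146 152 162 154 128  95  93 101  96  95  94  95  96  96  97  99  99 108
  126 135 157 173 173 170]
 [159 165 171 155 148 160 159 142 114  98  92  95  95  95  96  97  96  97
  100 102 106 109 127 158]]
```

```bash
python3 - <<'E'
from h import *
s=grab('scene');t=grab('top')
a=plane(t,222,300,84);b=plane(t,239.5,306,84);print('rail yaw',np.arctan2(*(a-b)[[1,0]])-np.pi/2)
E,e=tri(ray(s,199.3,206.7),ray(t,226.9,297.3));print('end',E.round(1),np.round(e,1))
print('end top@197',plane(t,226.9,297.3,197).round(1))
A=plane(t,231.3,298.7,197);A0=plane(t,222.4,295.6,197);B=plane(t,237,302,98);print('A',A.round(1),'B',B.round(1),'end yaw',np.arctan2(*(A0-A)[[1,0]])-np.pi/2, np.linalg.norm(A-A0))
d=(A-B)/99;print('axis',d.round(3))
yaw=-.33;X=np.array([np.cos(yaw),np.sin(yaw),0]);Y=np.array([-np.sin(yaw),np.cos(yaw),0])
print('lean x',d@X,'lean y',d@Y)
c=plane(t,226.9,297.3,197)
for lx in(-.06,0,.06):
  for ly in(-.06,0,.06):
    ax=np.array([0,0,1])+lx*X+ly*Y
    print(lx,ly,'eye',proj(s,c-15*ax).round(1),'mid z70below',proj(s,c-70*ax).round(1))
print('scene meas eye (198.8,215.5) ; mid handle v=237: u 204')
for uv in((221.,285.),(249,301)):print(plane(t,*uv,84))
E
```

```text
rail yaw -0.3399047525542396
end [369.7 215.4 197.2] [1.5 1.5]
end top@197 [370.8 214.4 197. ]
A [367.3 204.  197. ] B [366.6 206.4  98. ] end yaw -0.3451160421981532 22.528517873491612
axis [ 0.007 -0.024  1.   ]
lean x 0.014839097125748574 lean y -0.020466386547360774
-0.06 -0.06 eye [201.9 212.8] mid z70below [205.9 234.5]
-0.06 0 eye [202.1 213. ] mid z70below [206.8 235.3]
-0.06 0.06 eye [202.3 213.1] mid z70below [207.7 236.1]
0 -0.06 eye [201.5 213. ] mid z70below [204.1 235.2]
0 0 eye [201.7 213.1] mid z70below [205. 236.]
0 0.06 eye [201.9 213.3] mid z70below [205.9 236.8]
0.06 -0.06 eye [201.1 213.1] mid z70below [202.3 235.8]
0.06 0 eye [201.3 213.2] mid z70below [203.2 236.6]
0.06 0.06 eye [201.5 213.4] mid z70below [204.1 237.4]
scene meas eye (198.8,215.5) ; mid handle v=237: u 204
[412.13611655 250.7406704   84.        ]
[369.77206473 177.73080369  84.        ]
```

```bash
python3 drive.py '{"motion":[[0.55, 0, 0, 10, 0, 0, 0.08], [0.55, 0, 0, 20, 0, 0, 0.08], [0.55, 0, 0, 20, 0, 0, 0.082], [0.55, 0, 0, 0, 0, 0, 0]]}'; python3 to.py 370 215.4 270 -0.335
```

```text
time: 15.95
tcp_pos: [419.3, -106.4, 288.9]
eef_rot: [-0.001, 0.167, 0.986, 0.0]
contact_force: [0.4, -0.3, 0.2]
gripper_width: 0.554
grip_force: 0.0
t 15.95 pos [ 419.3 -106.4  288.9] F [ 0.4 -0.3  0.2] w 0.554 grip 0.0
rotvec [-0.    -0.003  0.   ] trans now axes [152.2 287.8  19.3] trans target axes [152.3 287.7  18.9]
```

```bash
python3 drive.py '{"motion":[[0.55, 12, 25, 0, 0, 0, 0], [0.55, 24, 45, 0, 0, 0, 0], [0.55, 24, 45, 0, 0, 0, 0], [0.55, 24, 45, 0, 0, 0, 0], [0.55, 24, 45, 0, 0, 0, 0], [0.55, 24, 45, 0, 0, 0, 0], [0.55, 15, 27, 0, 0, 0, 0], [0.55, 5.2, 10.7, 0, 0, 0, 0]]}'
python3 drive.py '{"motion":[[0.55, 0, 0, 0, 0, 0, 0], [0.55, 0, 0, 0, 0, 0, 0]]}'; python3 to.py 370 215.4 140 -0.335
```

```text
time: 16.95
tcp_pos: [371.0, 216.9, 290.9]
eef_rot: [0.0, 0.165, 0.986, 0.0]
contact_force: [0.6, -0.4, -0.2]
gripper_width: 0.55
grip_force: 0.0
time: 17.2
tcp_pos: [371.2, 214.5, 290.2]
eef_rot: [0.0, 0.167, 0.986, -0.0]
contact_force: [0.8, -0.1, -0.1]
gripper_width: 0.549
grip_force: 0.0
t 17.2 pos [371.2 214.5 290.2] F [ 0.8 -0.1 -0.1] w 0.549 grip 0.0
rotvec [-0.  0. -0.] trans now axes [  1.4   0.5 150.2] trans target axes [  1.4   0.5 150.2]
```

```bash
python3 drive.py '{"motion":[[0.55, 1.2, 0.5, 30, 0, 0, 0], [0.55, 0, 0, 40, 0, 0, 0], [0.55, 0, 0, 40, 0, 0, 0], [0.55, 0, 0, 30, 0, 0, 0], [0.55, 0, 0, 10, 0, 0, 0], [0.55, 0, 0, 0, 0, 0, 0]]}'
python3 drive.py '{"motion":[[0, 0, 0, 0, 0, 0, 0], [0, 0, 0, 0, 0, 0, 0], [0, 0, 0, 0, 0, 0, 0], [0, 0, 0, 0, 0, 0, 0], [0, 0, 0, 0, 0, 0, 0], [0, 0, 0, 0, 0, 0, 0]]}'; python3 drive.py '{"motion":[[0, 0, 0, -5, 0, 0, 0], [0, 0, 0, -20, 0, 0, 0], [0, 0, 0, -40, 0, 0, 0], [0, 0, 0, -40, 0, 0, 0], [0, 0, 0, -40, 0, 0, 0], [0, 0, 0, -40, 0, 0, 0], [0, 0, 0, -20, 0, 0, 0], [0, 0, 0, 0, 0, 0, 0]]}'; python3 to.py 400 0 345 -0.093
```

```text
time: 17.95
tcp_pos: [370.1, 215.7, 140.2]
eef_rot: [-0.0, 0.167, 0.986, -0.0]
contact_force: [0.3, 0.8, 0.3]
gripper_width: 0.552
grip_force: 0.0
time: 18.7
tcp_pos: [370.3, 216.5, 140.6]
eef_rot: [0.0, 0.167, 0.986, 0.0]
contact_force: [-0.9, -0.0, 7.1]
gripper_width: 0.26
grip_force: 30.0
time: 19.7
tcp_pos: [370.3, 216.6, 346.3]
eef_rot: [0.001, 0.167, 0.986, 0.001]
contact_force: [0.6, 0.0, -2.5]
gripper_width: 0.261
grip_force: 30.0
t 19.7 pos [370.3 216.6 346.3] F [ 0.6  0.  -2.5] w 0.261 grip 29.973608180880547
rotvec [ 0.002  0.002 -0.242] trans now axes [ -99.2 -194.8    1. ] trans target axes [ -49.7 -212.9    1.3]
```

Turner gripped: opening 24 mm and lifted clear. I'll check clearance from the dark bottle near the peg, then rotate to the stand's yaw.

```bash
python3 - <<'E'
from h import *
s=grab('scene');t=grab('top')
print('dark bottle cap',tri(ray(s,515,296),ray(t,476.1,252.5)))
E
python3 drive.py '{"motion":[[0, 0, 0, -5, 0, 0, -0.08], [0, 0, 0, -10, 0, 0, -0.08], [0, 0, 0, -15, 0, 0, -0.082], [0, 0, 0, 0, 0, 0, 0], [0, 0, 0, 0, 0, 0, 0]]}'; python3 to.py 420 -326 380 -0.093
```

```text
dark bottle cap (array([ 476.8387518 , -394.81630594,  153.94716856]), [np.float64(0.8116497211880338), np.float64(0.8116497211881117)])
time: 20.42
tcp_pos: [369.5, 216.0, 373.8]
eef_rot: [-0.001, 0.047, 0.999, -0.001]
contact_force: [0.7, 0.4, -2.2]
gripper_width: 0.26
grip_force: 30.0
t 20.425 pos [369.5 216.  373.8] F [ 0.7  0.4 -2.2] w 0.26 grip 29.97355978935957
rotvec [-0.001 -0.001 -0.002] trans now axes [-101.5 -534.8   -5.8] trans target axes [-100.6 -535.    -6.2]
```

```bash
python3 to.py 425 -327.5 374 -0.093; python3 drive.py '{"motion":[[0, -2, -25, 0, 0, 0, 0], [0, -7, -50, 0, 0, 0, 0], [0, -11, -55, 0, 0, 0, 0], [0, -11, -55, 0, 0, 0, 0], [0, -11, -55, 0, 0, 0, 0], [0, -11, -55, 0, 0, 0, 0], [0, -11, -55, 0, 0, 0, 0], [0, -11, -55, 0, 0, 0, 0]]}'
python3 drive.py '{"motion":[[0, -10, -50, 0, 0, 0, 0], [0, -8, -40, 0, 0, 0, 0], [0, -6, -25, 0, 0, 0, 0], [0, -4, -10, 0, 0, 0, 0], [0, 0, 0, 0, 0, 0, 0], [0, 0, 0, 0, 0, 0, 0]]}'; python3 to.py 425 -327.5 204 -0.093
```

```text
t 20.425 pos [369.5 216.  373.8] F [ 0.7  0.4 -2.2] w 0.26 grip 29.97355978935957
rotvec [-0.001 -0.001 -0.002] trans now axes [-1.066e+02 -5.358e+02  2.000e-01] trans target axes [-1.058e+02 -5.360e+02 -2.000e-01]
time: 21.42
tcp_pos: [406.6, -195.7, 374.1]
eef_rot: [-0.0, 0.047, 0.999, 0.0]
contact_force: [2.2, 0.1, -1.4]
gripper_width: 0.259
grip_force: 30.0
time: 22.18
tcp_pos: [423.4, -319.8, 375.1]
eef_rot: [-0.0, 0.046, 0.999, 0.0]
contact_force: [0.3, -0.3, -1.3]
gripper_width: 0.258
grip_force: 30.0
t 22.175 pos [ 423.4 -319.8  375.1] F [ 0.3 -0.3 -1.3] w 0.258 grip 29.97363394126296
rotvec [ 0.    -0.     0.001] trans now axes [ -2.3  -7.6 171.1] trans target axes [ -2.3  -7.5 171.1]
```

```bash
python3 drive.py '{"motion":[[0, -2.3, -7.6, 20, 0, 0, 0], [0, 0, 0, 40, 0, 0, 0], [0, 0, 0, 40, 0, 0, 0], [0, 0, 0, 40, 0, 0, 0], [0, 0, 0, 20, 0, 0, 0], [0, 0, 0, 11, 0, 0, 0], [0, 0, 0, 0, 0, 0, 0], [0, 0, 0, 0, 0, 0, 0]]}'; python3 to.py 425 -327.5 204 -0.093
python3 - <<'E'
from h import *
s=grab('scene','s4.png')['frame'];t=grab('top','t4.png')['frame']
im=np.hstack([cv2.resize(s[200:300,425:525],(600,600),interpolation=2),np.pad(cv2.resize(t[200:300,410:475],(195,300),interpolation=2),((0,300),(0,0),(0,0)))])
cv2.imwrite('pics/c7.png',im[...,::-1])
E
```

```text
time: 23.18
tcp_pos: [425.5, -329.0, 205.2]
eef_rot: [0.001, 0.046, 0.999, -0.0]
contact_force: [0.1, -0.0, -1.3]
gripper_width: 0.258
grip_force: 30.0
t 23.175 pos [ 425.5 -329.   205.2] F [ 0.1 -0.  -1.3] w 0.258 grip 29.973512403666973
rotvec [-0.001  0.001  0.   ] trans now axes [0.7 1.4 1.2] trans target axes [0.7 1.4 1.2]
```

View pics/c7.png

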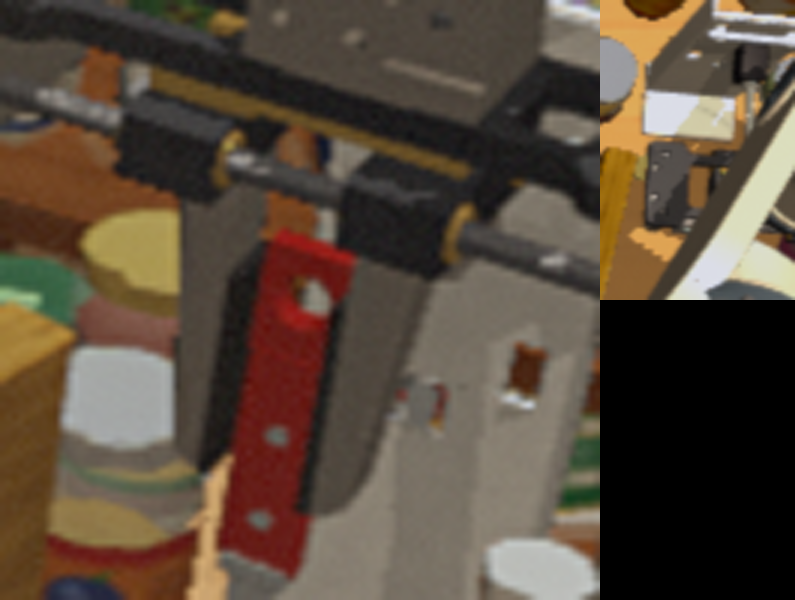

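The scene crop shows the turner held upright between the fingers. Its eye is open, with the front rim centred at about crop (313,298), pixel (476.8,249.3). Next I'll work out the eye-to-ball offset.

```bash
python3 - <<'E'
from h import *
s=grab('scene');p=robot.state()['tcp_pos']
a=-.093;X=np.array([np.cos(a),np.sin(a),0]);Y=np.array([-np.sin(a),np.cos(a),0])
def on(uv,x):
    o,d=ray(s,*uv);k=(x-o@X)/(d@X);q=o+k*d;return q@Y,q[2]
sm=np.array([559.5,-339.4,245])
tx=p@X
print('tcp stand y,z',p@Y,p[2],' slotsmid y',sm@Y,' x rel',tx-sm@X)
e=on((476.75,249.25),tx-4);b=on((482.6,240.9),sm@X-96)
print('eye y,z',e,'rel tcp',e[0]-p@Y,e[1]-p[2]);print('ball',b);print('move eye->ball dY dZ',b[0]-e[0],b[1]-e[1])
# axis of the handle from rivets
r1=on((425+276.5/6-.5,200+436.5/6-.5),tx-4);r2=on((425+260.5/6-.5,200+520.5/6-.5),tx-4);print('rivets',r1,r2)
E
```

```text
tcp stand y,z -288.13267323708925 204.96417514646282  slotsmid y -285.9747961257391  x rel -134.54105195000545
eye y,z (np.float64(-291.0155605350443), np.float64(254.2969126360369)) rel tcp -2.882887297955051 49.33273748957407
ball (np.float64(-284.18063396203985), np.float64(246.11277231517403))
move eye->ball dY dZ 6.834926573004452 -8.184140320862866
rivets (np.float64(-288.0296392756302), np.float64(209.82915463662164)) (np.float64(-287.8533482698013), np.float64(182.15011015643137))
```

```bash
python3 - <<'E'
from h import *
f=grab('scene');s=f['frame'][230:300,455:490].astype(int);r,g,b=s[...,0],s[...,1],s[...,2]
m=((r>60)&(g<.5*r)&(b<.5*r)).astype(np.uint8)
for v in range(6,66,1 if 0 else 2):
    print(v+230,''.join('#' if r[v,i]>=165 and m[v,i] else '+' if m[v,i] else '.' for i in range(35)), r[v,15:30].tolist() if v<36 else '')
E
```

```text
236 ................................... [115, 116, 112, 112, 110, 113, 112, 112, 124, 142, 122, 59, 27, 31, 29]
238 ................++................. [122, 120, 118, 120, 115, 112, 112, 109, 117, 138, 119, 52, 23, 30, 33]
240 ..............+++++++++............ [103, 126, 141, 147, 147, 148, 150, 145, 143, 134, 96, 37, 20, 31, 32]
242 ..............+++++++++++++++...... [104, 101, 100, 101, 102, 108, 114, 125, 138, 147, 146, 144, 114, 82, 59]
244 ..............+++++++++++++++...... [103, 104, 99, 101, 101, 99, 100, 101, 102, 97, 102, 109, 118, 109, 90]
246 .............+++++++++++++++....... [104, 101, 100, 92, 83, 76, 84, 98, 99, 101, 101, 104, 98, 92, 75]
248 .............++++++......+++....... [105, 105, 103, 94, 70, 77, 113, 137, 127, 106, 102, 100, 91, 80, 78]
250 ............++++++++............... [109, 123, 131, 121, 83, 89, 125, 137, 136, 126, 93, 62, 55, 71, 77]
252 ............+++++++++.............. [110, 131, 146, 149, 151, 149, 147, 141, 134, 111, 52, 30, 58, 77, 76]
254 ............+++++++++++++.......... [99, 101, 112, 131, 143, 140, 132, 126, 114, 82, 35, 36, 64, 7
[... 462 characters left out ...]
++++++............ [100, 100, 102, 104, 104, 101, 105, 87, 41, 34, 60, 79, 77, 81, 76]
266 ..........+++++++++++++............ 
268 ..........++++++++++++............. 
270 .........+++++++++++++............. 
272 .........+++++....++++............. 
274 ........+++++++...+++.............. 
276 .........++++++++++++.............. 
278 .........++++++++++++.............. 
280 ........++++++++++++............... 
282 ........++++++++++++............... 
284 ........+++++++++++................ 
286 .......++++.....+++++.............. 
288 .......++++++..++++++.............. 
290 ++....+++++++++++++++.............. 
292 ++.........+++++++++............... 
294 ................++++...............
```

```bash
python3 - <<'E'
import cv2
for n,(u,v) in(('s3',(483,241)),('t3',(460,250))):
    im=cv2.imread(f'pics/{n}.png');g=im[v-8:v+9,u-9:u+10].max(2);print(n,'u0',u-9,'v0',v-8);print(g)
E
```

```text
s3 u0 474 v0 233
[[113 113 105 107 115 122 129 115 118 116 115 116 116 114 114 105 122 180
  214]
 [116 117 110 113 125 134 128 114 115 114 113 114 113 112 122 146 184 212
  209]
 [115 117 115 109 120 136 127 114 116 115 114 113 113 131 178 211 212 206
  191]
 [112 112 114 109 123 137 125 117 115 116 113 117 142 185 211 212 203 185
  152]
 [115 112 111 100 110 136 129 114 112 108 117 146 190 211 209 199 177 142
   91]
 [116 112 114 110 115 133 124 111 112 122 157 198 211 207 194 168 129  83
   36]
 [116 115 114 114 122 134 130 133 148 181 209 211 205 187 157 119  88  59
   50]
 [121 120 120 127 135 139 163 197 213 213 209 200 181 147 108 106 115 121
  112]
 [121 121 118 127 134 151 182 202 216 212 202 177 136  97 102 118 119 119
  118]
 [119 120 120 124 127 128 153 180 191 195 185 154 104 106 114 118 119 117
  115]
 [116 121 114 120 132 110 115 139 156 161 150 122 103 113 119 119 117 118
  118]
 [113 114 112 120 136 115  86  94 107 110 109 111 117 117 118 118 116 117
  118]
 [115 117 123 135 135 128 107  93  97 102 118 135 128 119 117 117 117 117
  118]
 [116 117 125 136 135 127 120 
[... 989 characters left out ...]
 174 195 198 202 217 219 219 216 207 179 104
   89]
 [219 219 219 219 219 216 200 184 207 209 208 215 215 208 179 103  73  30
   42]
 [219 218 219 218 218 207 181 185 210 212 200 183 176 105  73  27  11  16
   53]
 [219 219 219 219 219 216 196 170 196 200 163  97  72  29   9   2   5  22
   58]
 [218 219 219 219 219 218 204 168 150 142  78  30  12   4   5   5   5  25
   56]
 [219 219 219 219 219 218 212 173  90  56  20   4   3   6   4   4   5  15
   44]
 [219 219 219 219 216 208 179  92  30   9   6   2   5   4   3   4   4   8
   30]
 [219 219 219 217 189 112  74  27   6   1   4   4   4   2   6   4   6   5
   26]
 [219 219 219 213 175  67  14   6   4   3   4   4   4   4   6   2   5   6
   14]]
```

Camera and hand model disagree by about 3 mm on the eye's height in the grip. I'll settle it by touch, setting the blade's lower edge lightly on the table, after checking that the spot is free.

```bash
python3 - <<'E'
from h import *
s=grab('scene')
print('cap',plane(s,449,335,5).round(0)); 
p=robot.state()['tcp_pos'];a=-.093;Y=np.array([-np.sin(a),np.cos(a),0])
im=s['frame']
for y in(-35,0,35):
  for dx in(-12,0,12):
    q=p+y*Y+np.array([dx,0,0]);q[2]=0;u,v=proj(s,q).round().astype(int);print(y,dx,(u,v),im[v,u])
E
python3 drive.py '{"motion":[[0, 0, 0, 20, 0, 0, 0], [0, 0, 0, 30, 0, 0, 0], [0, 0, 0, 10, 0, 0, 0], [0, 0, 0, 3, 0, 0, 0], [0, 0, 0, 0, 0, 0, 0], [0, 0, 0, 0, 0, 0, 0]]}'
```

```text
cap [ 494. -293.    5.]
-35 -12 (np.int64(470), np.int64(380)) [196 157 106]
-35 0 (np.int64(473), np.int64(375)) [199 160 108]
-35 12 (np.int64(475), np.int64(371)) [127  97  64]
0 -12 (np.int64(452), np.int64(371)) [197 158 107]
0 0 (np.int64(454), np.int64(366)) [201 161 109]
0 12 (np.int64(456), np.int64(362)) [129  99  66]
35 -12 (np.int64(434), np.int64(362)) [124  95  63]
35 0 (np.int64(436), np.int64(358)) [199 160 109]
35 12 (np.int64(439), np.int64(354)) [138 107  70]
time: 24.18
tcp_pos: [425.4, -329.2, 141.9]
eef_rot: [0.001, 0.046, 0.999, -0.0]
contact_force: [0.6, 0.2, -0.5]
gripper_width: 0.257
grip_force: 30.0
```

Wood all round; approach in small steps.

```bash
python3 drive.py '{"motion":[[0, 0, 0, 2, 0, 0, 0], [0, 0, 0, 2, 0, 0, 0], [0, 0, 0, 0, 0, 0, 0]]}';for i in 1; do python3 drive.py '{"motion":[[0, 0, 0, 1.5, 0, 0, 0], [0, 0, 0, 0, 0, 0, 0]]}';  python3 drive.py '{"motion":[[0, 0, 0, 1.5, 0, 0, 0], [0, 0, 0, 0, 0, 0, 0]]}';python3 drive.py '{"motion":[[0, 0, 0, 1.5, 0, 0, 0], [0, 0, 0, 0, 0, 0, 0]]}'; done | grep -E 'tcp|contact'
```

```text
time: 24.55
tcp_pos: [424.8, -328.7, 136.9]
eef_rot: [-0.0, 0.046, 0.999, 0.0]
contact_force: [0.7, -0.3, -1.9]
gripper_width: 0.254
grip_force: 30.0
tcp_pos: [424.9, -328.7, 135.5]
contact_force: [0.0, -0.5, -2.2]
tcp_pos: [425.2, -328.9, 134.6]
contact_force: [-0.3, 0.6, 3.2]
tcp_pos: [425.9, -329.2, 134.4]
contact_force: [-1.6, 2.8, 16.7]
```

Contact at TCP z 134.8 puts the eye 41.4 mm above the TCP. I'll recompute the ball from refined pixels.

```bash
python3 drive.py '{"motion":[[0, 0, 0, -20, 0, 0, 0], [0, 0, 0, -40, 0, 0, 0], [0, 0, 0, -10, 0, 0, 0], [0, 0, 0, 0, 0, 0, 0]]}'; python3 to.py 425 -327.5 202.6 -.093; python3 - <<'E'
from h import *
s=grab('scene');t=grab('top')
a=-.093;X=np.array([np.cos(a),np.sin(a),0]);Y=np.array([-np.sin(a),np.cos(a),0])
p,e=tri(ray(s,482.6,241.6),ray(t,459.3,252.));print('ball tri',p.round(1),np.round(e,1),'X,Y',p@X,p@Y)
q=plane(t,459.3,252,244);print('ball top@244',q.round(1),q@X,q@Y)
q=np.array([560.1,-340.3,0]);print('slots top',q@X,q@Y);q=np.array([538.7,-338.1,0]);print('release tcp',q@X,q@Y,'now',robot.state()['tcp_pos']@X,robot.state()['tcp_pos']@Y)
# peg line in top view: direction
a1=plane(t,459.8,242,240);b1=plane(t,459.3,252,244);print('peg yaw',np.arctan2(*(a1-b1)[[1,0]]))
E
```

```text
time: 25.8
tcp_pos: [425.1, -328.9, 202.6]
eef_rot: [0.0, 0.046, 0.999, -0.0]
contact_force: [0.0, 0.2, -2.3]
gripper_width: 0.257
grip_force: 30.0
t 25.8 pos [ 425.1 -328.9  202.6] F [ 0.   0.2 -2.3] w 0.257 grip 29.98530361801386
rotvec [-0.001  0.001  0.   ] trans now axes [ 0.2  1.4 -0. ] trans target axes [ 0.2  1.4 -0. ]
ball tri [ 463.9 -329.4  245.2] [0.4 0.4] X,Y 492.5050021652309 -284.85273441306026
ball top@244 [ 464.3 -330.1  244. ] 492.9409788724573 -285.5463205532291
slots top 589.2818920898021 -286.81518728104834
release tcp 567.7700645111083 -286.61202669297035 now 453.000358466045 -287.469562191335
peg yaw -0.1481258457802186
```

```bash
python3 drive.py '{"motion":[[0, -8, 2, -0.3, 0, 0, 0], [0, -12, 0, 0, 0, 0, 0], [0, -5, 0, 0, 0, 0, 0], [0, 0, 0, 0, 0, 0, 0], [0, 0, 0, 0, 0, 0, 0]]}'; python3 drive.py '{"motion":[[0, -3, 0, 0, 0, 0, 0], [0, -3, 0, 0, 0, 0, 0], [0, 0, 0, 0, 0, 0, 0]]}';python3 drive.py '{"motion":[[0, -3, 0, 0, 0, 0, 0], [0, 0, 0, 0, 0, 0, 0]]}'
```

```text
time: 26.52
tcp_pos: [449.9, -329.0, 202.7]
eef_rot: [-0.0, 0.046, 0.999, 0.0]
contact_force: [-0.4, -0.5, -1.7]
gripper_width: 0.257
grip_force: 30.0
time: 26.9
tcp_pos: [456.2, -329.7, 203.0]
eef_rot: [0.0, 0.046, 0.999, -0.0]
contact_force: [-0.2, 0.7, -1.2]
gripper_width: 0.257
grip_force: 30.0
time: 27.15
tcp_pos: [459.2, -330.0, 202.9]
eef_rot: [0.0, 0.046, 0.999, -0.0]
contact_force: [-0.4, 0.1, -0.8]
gripper_width: 0.255
grip_force: 30.0
```

```bash
for i in 1; do python3 drive.py '{"motion":[[0, -2, 0, 0, 0, 0, 0], [0, 0, 0, 0, 0, 0, 0]]}'; python3 drive.py '{"motion":[[0, -2, 0, 0, 0, 0, 0], [0, 0, 0, 0, 0, 0, 0]]}';python3 drive.py '{"motion":[[0, -2, 0, 0, 0, 0, 0], [0, 0, 0, 0, 0, 0, 0]]}';python3 drive.py '{"motion":[[0, -2, 0, 0, 0, 0, 0], [0, 0, 0, 0, 0, 0, 0]]}'; done | grep -E 'tcp|cont'
```

```text
tcp_pos: [461.1, -330.1, 202.9]
contact_force: [-0.3, 0.3, -1.9]
tcp_pos: [463.1, -330.4, 202.9]
contact_force: [-0.2, 1.1, -2.1]
tcp_pos: [465.1, -330.5, 202.9]
contact_force: [0.2, -0.6, -0.9]
tcp_pos: [467.1, -330.7, 202.9]
contact_force: [0.1, -0.1, -1.8]
```

The eye has passed over the ball without contact. I'll follow the peg inward and slightly down.

```bash
python3 drive.py '{"motion":[[0, -4, 0, 0.3, 0, 0, 0], [0, -5, 0, 0.6, 0, 0, 0], [0, -5, -0.1, 0.6, 0, 0, 0], [0, -5, -0.1, 0.6, 0, 0, 0], [0, 0, 0, 0, 0, 0, 0]]}' | grep -E 'tcp|cont'; python3 drive.py '{"motion":[[0, -5, -0.1, 0.6, 0, 0, 0], [0, -5, -0.1, 0.6, 0, 0, 0], [0, -3, 0, 0.4, 0, 0, 0], [0, 0, 0, 0, 0, 0, 0], [0, 0, 0, 0, 0, 0, 0]]}' | grep -E 'tcp|cont';python3 - <<'E'
from h import *
s=grab('scene','s5.png')['frame']
cv2.imwrite('pics/c8.png',cv2.resize(s[190:290,440:540],(600,600),interpolation=2)[...,::-1])
E
```

```text
tcp_pos: [486.2, -332.6, 200.6]
contact_force: [-0.3, -0.1, -2.0]
tcp_pos: [498.7, -334.0, 199.1]
contact_force: [0.5, -0.4, -1.3]
```

View pics/c8.png

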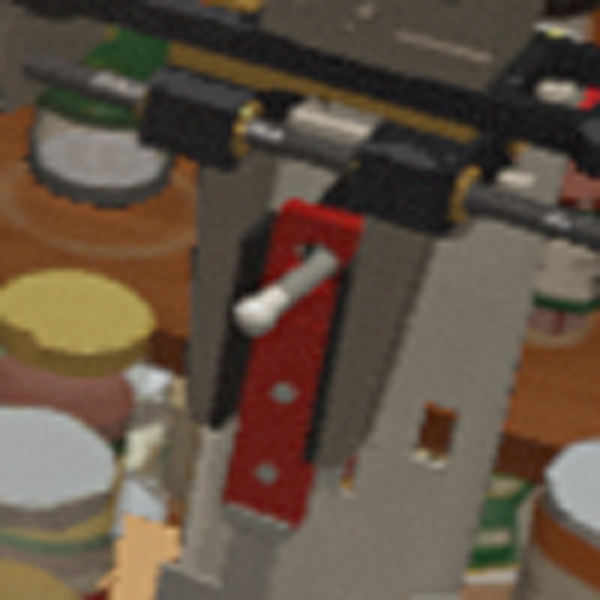

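The picture shows the ball at crop (255,312), and the peg comes out through the eye in front of the handle. I'll lower until the eye takes load.

```bash
for i in 1; do python3 drive.py '{"motion":[[0, 0, 0, 1.5, 0, 0, 0], [0, 0, 0, 0, 0, 0, 0]]}'; python3 drive.py '{"motion":[[0, 0, 0, 1, 0, 0, 0], [0, 0, 0, 0, 0, 0, 0]]}';python3 drive.py '{"motion":[[0, 0, 0, 1, 0, 0, 0], [0, 0, 0, 0, 0, 0, 0]]}'; done | grep -E 'tcp|cont'
```

```text
tcp_pos: [498.6, -334.0, 197.6]
contact_force: [0.4, -0.9, -2.2]
tcp_pos: [498.7, -334.0, 196.6]
contact_force: [0.2, -0.4, -2.4]
tcp_pos: [498.7, -334.0, 195.6]
contact_force: [0.3, 0.4, -1.9]
```

```bash
for i in 1; do python3 drive.py '{"motion":[[0, 0, 0, 0.8, 0, 0, 0], [0, 0, 0, 0, 0, 0, 0]]}'; python3 drive.py '{"motion":[[0, 0, 0, 0.8, 0, 0, 0], [0, 0, 0, 0, 0, 0, 0]]}'; done | grep -E 'tcp|cont'
```

```text
tcp_pos: [498.8, -334.0, 194.8]
contact_force: [0.0, -1.0, -1.7]
tcp_pos: [498.8, -334.0, 194.0]
contact_force: [-0.1, 0.3, -1.0]
```

```bash
for i in 1; do python3 drive.py '{"motion":[[0, 0, 0, 0.8, 0, 0, 0], [0, 0, 0, 0, 0, 0, 0]]}'; python3 drive.py '{"motion":[[0, 0, 0, 0, 0, 0, 0], [0, 0, 0, 0, 0, 0, 0]]}'; done | grep -E 'tcp|cont'
```

```text
tcp_pos: [498.8, -334.1, 193.4]
contact_force: [-0.0, 0.3, 0.3]
tcp_pos: [498.8, -334.1, 193.4]
contact_force: [-1.0, 0.2, -0.1]
```

The load has moved onto the peg (-2 N to about 0). I'll open, wait, then rise straight up.

```bash
python3 drive.py '{"motion":[[0.33, 0, 0, 0, 0, 0, 0], [0.4, 0, 0, 0, 0, 0, 0], [0.55, 0, 0, 0, 0, 0, 0], [0.55, 0, 0, 0, 0, 0, 0], [0.55, 0, 0, 0, 0, 0, 0], [0.55, 0, 0, 0, 0, 0, 0]]}'| grep -E 'tcp|cont|width'; python3 drive.py '{"motion":[[0.55, 0, 0, -10, 0, 0, 0], [0.55, 0, 0, -20, 0, 0, 0], [0.55, 0, 0, -25, 0, 0, 0], [0.55, 0, 0, -25, 0, 0, 0], [0.55, 0, 0, -25, 0, 0, 0], [0.55, 0, 0, -25, 0, 0, 0], [0.55, 0, 0, -20, 0, 0, 0], [0.55, 0, 0, 0, 0, 0, 0]]}'; python3 drive.py '{"motion":[[0.55, 20, 20, 0, 0, 0, 0], [0.55, 30, 45, 0, 0, 0, 0], [0.55, 30, 45, 0, 0, 0, 0], [0.55, 30, 45, 0, 0, 0, 0], [0.55, 10, 20, 0, 0, 0, 0], [0.55, 0, 0, 0, 0, 0, 0], [0.55, 0, 0, 0, 0, 0, 0], [0.55, 0, 0, 0, 0, 0, 0]]}'
python3 - <<'E'
from h import *
fs=[];
s=grab('scene','s6.png')['frame'].astype(int);t=grab('top','t6.png')['frame'].astype(int)
def red(c,u0,v0,u1,v1):
    c=c[v0:v1,u0:u1];r,g,b=c[...,0],c[...,1],c[...,2];m=(r>80)&(g<.45*r)&(b<.45*r);v,u=np.where(m)
    return (len(u),u.mean()+u0,v.mean()+v0,u.min()+u0,u.max()+u0,v.min()+v0,v.max()+v0) if len(u) else 0
print(red(s,470,205,505,290),red(t,440,225,470,260))
import time
s2=grab('scene')['frame'].astype(int);print(red(s2,470,205,505,290))
print('tin diff',np.abs(s-cv2.imread('pics/scene0.png')[...,::-1].astype(int))[255:300,232:274].mean(),'jar',np.abs(s-cv2.imread('pics/scene0.png')[...,::-1].astype(int))[212:255,205:228].mean())
E
```

```text
tcp_pos: [498.8, -334.0, 193.3]
contact_force: [-0.4, -1.0, 0.3]
gripper_width: 0.55
time: 32.95
tcp_pos: [499.5, -334.5, 345.5]
eef_rot: [0.002, 0.046, 0.999, -0.001]
contact_force: [-0.4, -0.2, -0.5]
gripper_width: 0.551
grip_force: 0.0
time: 33.95
tcp_pos: [395.9, -149.4, 343.0]
eef_rot: [-0.0, 0.047, 0.999, -0.0]
contact_force: [-0.4, 0.5, 0.1]
gripper_width: 0.551
grip_force: 0.0
(625, np.float64(488.8896), np.float64(252.0384), np.int64(477), np.int64(501), np.int64(226), np.int64(279)) 0
(625, np.float64(488.8576), np.float64(252.1088), np.int64(477), np.int64(501), np.int64(226), np.int64(279))
tin diff 10.662786596119929 jar 11.512639029322548
```

```bash
python3 drive.py '{"motion":[[0.55, 0, 0, 0, 0, 0, 0], [0.55, 0, 0, 0, 0, 0, 0], [0.55, 0, 0, 0, 0, 0, 0], [0.55, 0, 0, 0, 0, 0, 0], [0.55, 0, 0, 0, 0, 0, 0], [0.55, 0, 0, 0, 0, 0, 0], [0.55, 0, 0, 0, 0, 0, 0], [0.55, 0, 0, 0, 0, 0, 0]]}'|head -1; python3 - <<'E'
from h import *
c=grab('scene')['frame'].astype(int)[205:290,470:505];r,g,b=c[...,0],c[...,1],c[...,2];v,u=np.where((r>80)&(g<.45*r)&(b<.45*r));print(u.mean()+470,v.mean()+205)
print(robot.job_done())
E
```

```text
time: 35.1
488.88461538461536 252.03205128205127
the job is handed in; nothing more can be done
None
```

I handed the job in at about 35 s. The peg is locked in the top slots: a light upward pull moved it only about 2 mm before it held. The turner hangs from it by its eye and was not moving in the last images. I kept the arm well clear of the tomato tin and the spice jar, but did not measure their final positions, and no verdict came back.

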